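# Put the lids back on the bead jars

### The arm

A 6-joint arm with a two-finger parallel gripper is mounted at the origin on the work surface. World frame = base frame: x ahead of the robot, y to its left, z up, the work surface at z = 0. Lengths are in m, angles in rad, forces in N, time in s.
With the tool pointing down it reaches from about 0.3 to 1 m from the base axis. Payload 5.1 kg.
Tool frame: the origin (TCP) lies between the finger pads; the fingertips stand 19 mm ahead of it and the grasp point (between the pads) is the TCP; z points along the fingers, y is the direction in which the jaws open and shut (so a half turn about z gives the same grasp; the last joint's range is limited). The gripper opens to 95 mm and grips with 3 to 60 N. Pads are 20 mm wide; open, the fingers measure 119 mm over their backs; the gripper's body (75 mm by 180 mm) begins 59 mm behind the grasp point.
Start: joints at [-1.264, 0.124, 1.65, -0, 1.367, -0.083], TCP at [0.247, -0.601, 0.234] pointing down, gripper open.
Joint ranges: [-2.61, 2.61], [-1.02, 2.33], [0.03, 2.71], [-1.35, 4.49], [0.32, 2.68], [-2.91, 2.91]. Speed limits (rad/s): [2.57, 2.57, 3.14, 3.14, 3.14, 3.14].

### API

Orientations are given as a rotation vector (axis times angle).
In Python, from bench import robot, viewer, hand_in gives the robot as it stands.
- The arm moves only by the tool apply_moves, never from a script. Its argument "plan" is a list of rows, each a list of 3 entries, a list of its own where there are three numbers: the closure, from 0 (fully open) to 1 (shut), then the shift along the world's x, y, z in m, then the turn, a rotation vector about the world's x, y, z in degrees. In form: [[claw, [tx, ty, tz], [wx, wy, wz]], ...]. A call has 1 to 20 rows; each row shifts and turns the commanded pose from where the row before left it; what a row does not reach is not made up. A row lasts 1/10 s, in which the tool goes at most 50 mm and 8.59 degrees, less where a joint would pass 70% of its speed; a pose out of reach is approached as far as the arm can. A call is refused whole if a number of a shift passes 0.05 or a number of a turn 8.59, either way. A call with a gripper value outside its range is refused whole. The fingers move at their own pace and stop on an object; "squeeze" is the grip in N (left out, the last holds). Time passes only in rows, so rows that do not move let the fingers close. It gives the time, the measured TCP pose, the force and the opening at its end, in the units of the state.
- robot.state(): the state, without advancing time (a new reading comes with each control period).
- viewer.camera(name): name is "side" or "top"; returns the picture (384x512x3 uint8, blue, green, red); there is no depth.
- viewer.get_calibration(name): a dict with "intrinsics" (3x3 intrinsics, pixels), "R" (3x3) and "t" (3): a world point X has camera coordinates R X + t. Camera axes: x right, y down, z forward; pixel columns grow to the right and rows downward; lengths in m; the calibration is good to about 2 mm. A picture is of the moment at which its call begins. get_calibration takes no time and is no camera call.
- hand_in(): hands the job in, once; it reports no verdict.
Trained networks look in the newest picture that a camera, given by its name, has taken for a name from the list of things; names that differ only in an ending like _2 or _b are one class to them, and where a whole thing is asked for, a point or a joint stands for the part that bears it (a point fixed in the world has none). Each returns a list of dicts, best first, with "confidence" (0 to 1); they miss things now and then, are a little off and sometimes report something else, mostly with a low value. They report only what shows in the picture. A call takes as long as a camera call. They do not tell look-alikes from the thing itself.
- viewer.spot_in(query, camera): "rect" ([left, top, right, bottom] in pixels, round what is visible of it).
- viewer.regions_of(query, camera): "pixels" (384x512 bool, what is visible of it) and "rect" ([left, top, right, bottom] in pixels, round what is visible of it).
The state is a dict: "t": time; "joint_positions": joint angles; "dq": joint speeds; "effort": joint torques, N m; "tcp_pos": TCP position; "orientation": TCP orientation; "force": force on the tool from outside, world axes, zero at the start; "moment": the same for the moment, N m; "gripper_width": finger opening in m.
Only numpy, scipy, OpenCV 4.12 (cv2) and the standard library are available. Lean on these libraries where they do the work, as an engineer would, in place of code of your own. Each camera call takes 0.05 s, during which the arm holds its last target. There are 200 camera calls.

### The job

The craft session is over and the four bead jars have been left open: put each wooden lid back on the jar of its own size, so that its plug sits down in the mouth and the lid lies flat on the rim. Leave the jars standing upright where they are, and do not disturb the roll of tape or the glue bottle.

Things in the scene. Friction and masses are not known exactly. Their poses are not given: they have to be found in the camera images.
- jar_64: smallest of four open round white stoneware jars, loose, standing upright, full of wooden beads: outside diameter 64 mm, 50 mm high, mouth (inside) diameter 55 mm, wall 4.5 mm; the beads end about 20 mm below the rim. Origin: centre of the underside; z up, rim at z = 50 mm. About 280 g.
- jar_78: second smallest of four open round white stoneware jars, loose, standing upright, full of wooden beads: outside diameter 78 mm, 57 mm high, mouth (inside) diameter 69 mm, wall 4.5 mm; the beads end about 20 mm below the rim. Origin: centre of the underside; z up, rim at z = 57 mm. About 380 g.
- jar_92: second largest of four open round white stoneware jars, loose, standing upright, full of wooden beads: outside diameter 92 mm, 64 mm high, mouth (inside) diameter 83 mm, wall 4.5 mm; the beads end about 20 mm below the rim. Origin: centre of the underside; z up, rim at z = 64 mm. About 500 g.
- jar_106: largest of four open round white stoneware jars, loose, standing upright, full of wooden beads: outside diameter 106 mm, 71 mm high, mouth (inside) diameter 97 mm, wall 4.5 mm; the beads end about 20 mm below the rim. Origin: centre of the underside; z up, rim at z = 71 mm. About 650 g.
- lid_64: smallest of four loose turned wooden lids, lying right way up; fits the smallest jar. From below: tapered plug 10 mm deep (40 to 49 mm across), disc 64 mm across (z = 10 to 18 mm), central knob 24 mm across (z = 18 to 42 mm) to grip from above. Origin: centre of the plug's underside, z up. About 30 g. Seated, the disc rests on the rim, its origin 40 mm above the jar's origin.
- lid_78: second smallest of four loose turned wooden lids, lying right way up; fits the second smallest jar. From below: tapered plug 10 mm deep (54 to 63 mm across), disc 78 mm across (z = 10 to 18 mm), central knob 24 mm across (z = 18 to 42 mm) to grip from above. Origin: centre of the plug's underside, z up. About 40 g. Seated, the disc rests on the rim, its origin 47 mm above the jar's origin.
- lid_92: second largest of four loose turned wooden lids, lying right way up; fits the second largest jar. From below: tapered plug 10 mm deep (68 to 77 mm across), disc 92 mm across (z = 10 to 18 mm), central knob 24 mm across (z = 18 to 42 mm) to grip from above. Origin: centre of the plug's underside, z up. About 55 g. Seated, the disc rests on the rim, its origin 54 mm above the jar's origin.
- lid_106: largest of four loose turned wooden lids, lying right way up; fits the largest jar. From below: tapered plug 10 mm deep (82 to 91 mm across), disc 106 mm across (z = 10 to 18 mm), central knob 24 mm across (z = 18 to 42 mm) to grip from above. Origin: centre of the plug's underside, z up. About 70 g. Seated, the disc rests on the rim, its origin 61 mm above the jar's origin.
- tape_roll: bystander: a roll of tan masking tape lying flat, a ring 104 mm outside and 76 mm inside diameter, 24 mm high, loose. Origin: centre of the underside.
- glue_bottle: bystander: a closed white craft-glue bottle with an orange cap, standing, 52 mm in diameter, 110 mm high, loose. Origin: centre of the underside.
Things that resemble listed ones, but are neither listed nor needed, are in the scene too. What is shaped like the lid_64 but pink or purple is not meant.

How it is judged:
By the outcome, as a careful person would: the job done as asked, in the order asked, and still so for the second after the job is handed in, with the robot touching nothing.
It also fails if it takes over 115 s, if anything falls off the work surface, if the arm or the gripper's body presses on something with over 40 N, if the wrist force passes 120 N, or if a joint passes its speed limit or range.

## Working session

There is one attempt and no reset: what is moved stays moved. The work goes in short steps, Python scripts to look and compute and a tool call to move; the robot and the scene stay as the last step left them, time stands still between calls to the robot, and variables do not carry over. Pictures are saved under pics/ and viewed, about 12 in all and at most 16, crops included, and the job is handed in when it is done.

Besides the shell and the picture viewer there is one more tool, called after ">>>" by a JSON object that holds its "name" and its "arguments", one argument or row to a line. apply_moves: Moves the arm, as the interface text tells. Its arguments: {"type":"object","properties":{"plan":{"type":"array","items":{"type":"array"}},"squeeze":{"type":"number"}},"required":["plan"]}

```bash
mkdir -p pics
python3 - <<'E'
from bench import robot, viewer
import cv2,numpy as np
for c in ("top","side"):
    im=viewer.camera(c); cv2.imwrite(f"pics/{c}0.png",cv2.resize(im,(800,600),interpolation=cv2.INTER_CUBIC))
    k=viewer.get_calibration(c); print(c,np.round(k["intrinsics"],1).tolist(),np.round(k["R"],3).tolist(),np.round(k["t"],3).tolist())
    for q in ["jar_64","jar_78","jar_92","jar_106","lid_64","lid_78","lid_92","lid_106","tape_roll","glue_bottle"]:
        print(q,[(np.round(d["rect"]).astype(int).tolist(),round(d["confidence"],2)) for d in viewer.spot_in(q,c)])
s=robot.state();print(s["t"],s["tcp_pos"],s["orientation"],s["gripper_width"])
E
```

```text
top [[386.8, 0.0, 256.7], [0.0, 386.8, 187.7], [0.0, 0.0, 1.0]] [[0.017, -1.0, 0.006], [-0.98, -0.017, -0.197], [0.197, -0.002, -0.98]] [0.049, 0.55, 1.048]
jar_64 [([404, 167, 451, 206], 0.8), ([294, 208, 316, 227], 0.68), ([367, 238, 388, 261], 0.66), ([240, 130, 266, 160], 0.59), ([174, 143, 204, 176], 0.56)]
jar_78 [([404, 167, 451, 206], 0.8), ([294, 208, 316, 227], 0.68), ([367, 238, 388, 261], 0.66), ([240, 130, 266, 160], 0.59), ([174, 143, 204, 176], 0.56)]
jar_92 [([404, 167, 451, 206], 0.8), ([294, 208, 316, 227], 0.68), ([367, 238, 388, 261], 0.66), ([240, 130, 266, 160], 0.59), ([174, 143, 204, 176], 0.56)]
jar_106 [([404, 167, 451, 206], 0.8), ([294, 208, 316, 227], 0.68), ([367, 238, 388, 261], 0.66), ([240, 130, 266, 160], 0.59), ([174, 143, 204, 176], 0.56)]
lid_64 [([290, 138, 315, 157], 0.94), ([348, 151, 380, 180], 0.88), ([108, 214, 129, 236], 0.77), ([167, 222, 201, 262], 0.74), ([87, 176, 113, 197], 0.7), ([101, 145, 124, 166], 0.67), ([135, 145, 155, 163], 0.64), ([129, 177, 151, 198], 0.59)]
lid_78 [([290, 138, 315, 157], 0.94), ([348, 151, 380, 180], 0.88), 
[... 1879 characters left out ...]
8], 0.64), ([156, 232, 178, 250], 0.48)]
lid_92 [([243, 241, 278, 267], 0.88), ([182, 253, 202, 266], 0.83), ([196, 275, 218, 299], 0.81), ([233, 163, 257, 174], 0.8), ([270, 147, 292, 163], 0.79), ([153, 272, 175, 294], 0.64), ([134, 258, 158, 268], 0.64), ([156, 232, 178, 250], 0.48)]
lid_106 [([243, 241, 278, 267], 0.88), ([182, 253, 202, 266], 0.83), ([196, 275, 218, 299], 0.81), ([233, 163, 257, 174], 0.8), ([270, 147, 292, 163], 0.79), ([153, 272, 175, 294], 0.64), ([134, 258, 158, 268], 0.64), ([156, 232, 178, 250], 0.48)]
tape_roll [([255, 206, 281, 235], 0.98)]
glue_bottle []
1.1 [ 0.24696224 -0.60124279  0.2336526 ] [3.08211324e+00 6.08362715e-01 3.82686820e-05] 0.09493777333302147
```

View pics/top0.png

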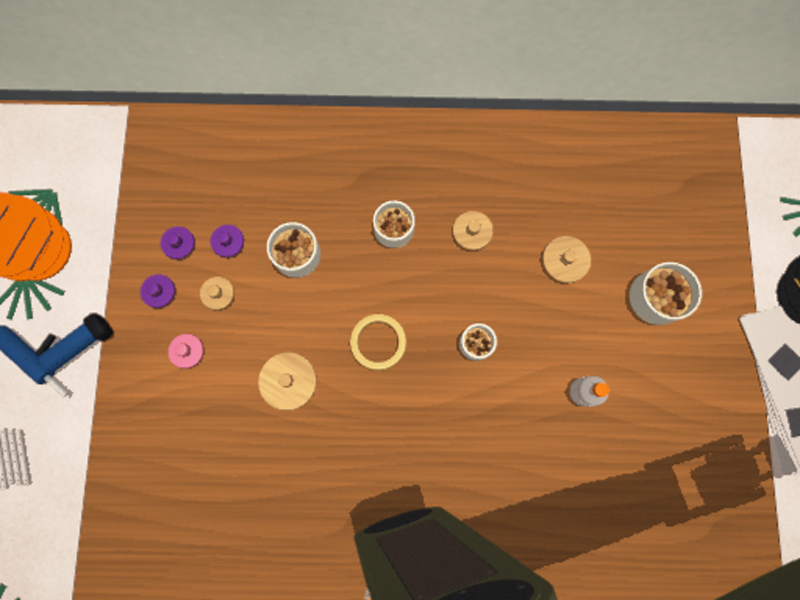

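View pics/side0.png

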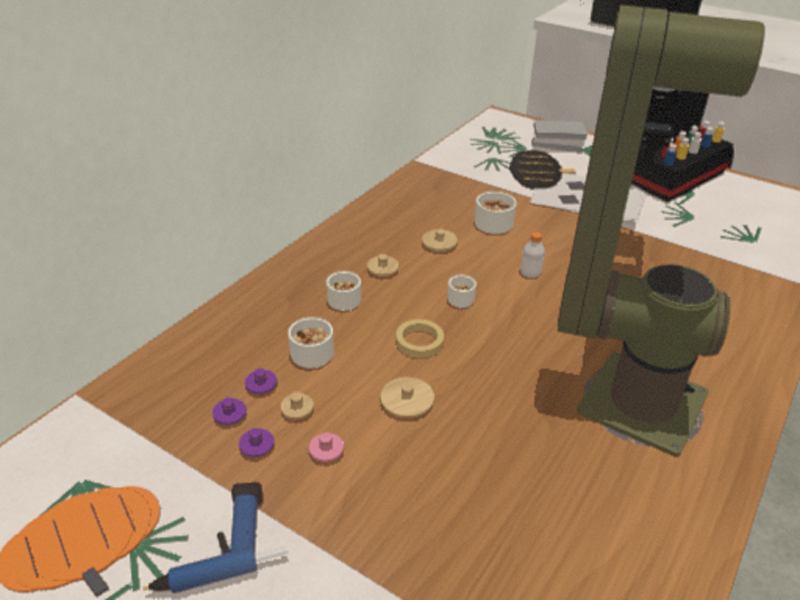

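The top view (in native 512×384 pixels) shows the jars at (188,160)=92, (252,143)=78, (306,219)=64 and (425,187)=106. The wooden lids are at (184,243)=106, (364,166)=92, (303,148)=78 and (138,187)=64. The coloured look-alikes are on the left. Next I'll fit the given shapes to the masks in both views.

```bash
cat > m.py <<'E'
from bench import robot, viewer
import cv2,numpy as np
from scipy.optimize import least_squares
K={c:viewer.get_calibration(c) for c in("top","side")}
for c in K: K[c]={k:np.array(v) for k,v in K[c].items()}
def proj(c,X):
    p=(X@K[c]["R"].T+K[c]["t"])@K[c]["intrinsics"].T; return p[:,:2]/p[:,2:]
a=np.linspace(0,2*np.pi,60,endpoint=False); C=np.c_[np.cos(a),np.sin(a)]
def ring(r,z): return np.c_[C*r,np.full(60,z)]
def parts(n):
    k,d=n.split("_"); r=float(d)/2000
    if k=="jar": return [np.r_[ring(r,0),ring(r,{32:.05,39:.057,46:.064,53:.071}[round(r*1000)])]]
    return [np.r_[ring(r-.012,0),ring(r-.0075,.01)],np.r_[ring(r,.01),ring(r,.018)],np.r_[ring(.012,.018),ring(.012,.042)]]
S=8
def sil(c,n,p):
    m=np.zeros((384*S,512*S),np.uint8)
    for q in parts(n):
        u=(proj(c,q+p)+.5)*S-.5
        cv2.fillConvexPoly(m,cv2.convexHull(np.round(u*16).astype(np.int32)),1,shift=4)
    M=cv2.moments(m,True); return np.array([M["m10"]/M["m00"],M["m01"]/M["m00"]])/S+.5/S-.5, M["m00"]/S/S
def cen(mask):
    M=cv2.moments(mask.astype(np.uint8),True); return np.array([M["m10"]/M["m00"],M["m01"]/M["m00"]]),M["m00"]
def ground(c,u,z):
    d=K[c]["R"].T@np.linalg.inv(K[c]["intrinsics"])@np.r_[u,1]; o=-K[c]["R"].T@K[c]["t"]
    return o+d*(z-o[2])/d[2]
def fit(n,obs,p0):
    f=lambda p:np.concatenate([sil(c,n,p)[0]-obs[c][0] for c in obs])
    r=least_squares(f,p0,diff_step=.002,x_scale=.1) if 0 else least_squares(f,p0,method="lm",epsfcn=None,diff_step=1e-2)
    return r.x,r.fun
E
cat > meas.py <<'E'
from m import *
seed={"jar_64":(306,219),"jar_78":(252,143),"jar_92":(188,160),"jar_106":(425,187),"lid_64":(138,187),"lid_78":(303,148),"lid_92":(364,166),"lid_106":(184,243)}
D={}
for c in K:
    viewer.camera(c)
    for k in("jar","lid"): D[c,k]=viewer.regions_of(k+"_64",c)
for n,s in seed.items():
    k=n[:3]; p0=ground("top",np.array(s),.03); p0[2]=0.005; obs={}
    for c in K:
        t=sil(c,n,p0)[0]
        L=[]
        for d in D[c,k]:
            m=np.array(d["pixels"]).astype(np.uint8)
            if k=="jar":
                h=cv2.convexHull(cv2.findNonZero(m)); m=cv2.fillConvexPoly(np.zeros_like(m),h,1)
            L.append(cen(m))
        L=[x for x in L if np.hypot(*(x[0]-t))<12]
        if L: obs[c]=min(L,key=lambda x:np.hypot(*(x[0]-t)))
    if len(obs)<2: print(n,"missing",list(obs)); 
    if len(obs)==2:
        p,r=fit(n,obs,p0); print(n,np.round(p,4),"res",np.round(r,2),"area ratio",[round(obs[c][1]/sil(c,n,p)[1],2) for c in obs])
    for c in obs:
        q=p0.copy()
        q[2]=0
        x=least_squares(lambda v:sil(c,n,np.r_[v,0])[0]-obs[c][0],q[:2],method="lm",diff_step=1e-2).x
        print("   z=0",c,np.round(x,4))
E
python3 meas.py
```

```text
Traceback (most recent call last):
  File "meas.py", line 21, in <module>
    p,r=fit(n,obs,p0); print(n,np.round(p,4),"res",np.round(r,2),"area ratio",[round(obs[c][1]/sil(c,n,p)[1],2) for c in obs])
        ~~~^^^^^^^^^^
  File "m.py", line 28, in fit
    r=least_squares(f,p0,diff_step=.002,x_scale=.1) if 0 else least_squares(f,p0,method="lm",epsfcn=None,diff_step=1e-2)
                                                              ~~~~~~~~~~~~~^^^^^^^^^^^^^^^^^^^^^^^^^^^^^^^^^^^^^^^^^^^^^
TypeError: least_squares() got an unexpected keyword argument 'epsfcn'
```

```bash
python3 - <<'E'
s=open('m.py').read(); i=s.index("def fit")
s=s[:i]+'''def fit(n,obs,p0,fixz=None):
    k=2 if fixz is not None else 3
    P=lambda v:np.r_[p0[:k]+v-1,[fixz]] if k==2 else p0+v-1
    f=lambda v:np.concatenate([sil(c,n,P(v))[0]-obs[c][0] for c in obs])
    r=least_squares(f,np.ones(k),method="lm",diff_step=5e-3,xtol=1e-6)
    return P(r.x),r.fun
'''
open('m.py','w').write(s)
s=open('meas.py').read(); i=s.index("        q=p0.copy()")
s=s[:i]+'''        print("   z=0",c,np.round(fit(n,{c:obs[c]},p0,0.)[0],4))
'''
open('meas.py','w').write(s)
E
python3 meas.py
```

```text
jar_64 [ 0.4664 -0.0827 -0.0014] res [ 0.14  0.32 -0.43 -0.07] area ratio [0.95, 0.89]
   z=0 top [ 0.4672 -0.0822  0.    ]
   z=0 side [ 0.4641 -0.0817  0.    ]
jar_78 [6.888e-01 7.620e-02 6.000e-04] res [ 0.08  0.18 -0.22 -0.08] area ratio [0.96, 0.98]
   z=0 top [0.6896 0.0765 0.    ]
   z=0 side [0.6884 0.0755 0.    ]
jar_92 [ 0.6338  0.2619 -0.0014] res [ 0.12  0.29 -0.33 -0.12] area ratio [0.93, 0.97]
   z=0 top [0.6343 0.262  0.    ]
   z=0 side [0.6315 0.2629 0.    ]
jar_106 missing ['side']
   z=0 side [ 0.5592 -0.4258  0.    ]
lid_64 missing ['side']
   z=0 side [0.5506 0.4084 0.    ]
lid_78 [ 0.6848 -0.0783 -0.0023] res [-0.06 -0.09  0.14  0.05] area ratio [0.92, 0.87]
   z=0 top [ 0.6838 -0.0782  0.    ]
   z=0 side [ 0.6835 -0.0755  0.    ]
lid_92 [ 0.6323 -0.2581 -0.0061] res [-0.   -0.01  0.02 -0.  ] area ratio [0.98, 0.88]
   z=0 top [ 0.6307 -0.2564  0.    ]
   z=0 side [ 0.6278 -0.2498  0.    ]
lid_106 [ 0.3895  0.2658 -0.0009] res [ 0.03  0.07 -0.08 -0.02] area ratio [0.99, 0.93]
   z=0 top [0.3896 0.2657 0.    ]
   z=0 side [0.3887 0.2664 0.    ]
```

>>> {"name": "apply_moves", "arguments": {
  "plan": [
    [0.4,[0.03,0.028,0],[0,0,0]],
    [0.4,[0.032,0.029,0],[0,0,0]],
    [0.4,[0.032,0.029,0],[0,0,0]],
    [0.4,[0.032,0.029,0],[0,0,0]],
    [0.4,[0.032,0.029,0],[0,0,0]],
    [0.4,[0.032,0.029,-0.01],[0,0,0]],
    [0.4,[0.032,0.029,-0.01],[0,0,0]],
    [0.4,[0.032,0.029,-0.01],[0,0,0]],
    [0.4,[0.032,0.029,-0.01],[0,0,0]],
    [0.4,[0.032,0.029,-0.01],[0,0,0]],
    [0.4,[0.033,0.028,-0.01],[0,0,0]],
    [0.4,[0.033,0.028,-0.01],[0,0,0]],
    [0.4,[0,0,0],[0,0,0]]
  ],
  "squeeze": 20
}}

```text
t: 3.0
tcp_pos: [0.6331, -0.2522, 0.1615]
orientation: [-3.078, -0.616, 0.002]
force: [0.4, 0.5, 0.5]
gripper_width: 0.057
```

```bash
python3 meas.py | grep -A2 -E "jar_106|lid_64|jar_64"
```

```text
jar_64 [ 0.4657 -0.0813  0.0008] res [ 0.13  0.29 -0.4  -0.06] area ratio [1.0, 0.95]
   z=0 top [ 0.4666 -0.081   0.    ]
   z=0 side [ 0.4647 -0.0827  0.    ]
--
jar_106 [ 0.5705 -0.4785 -0.0306] res [-0.74 -1.7   2.68  0.32] area ratio [0.38, 1.06]
   z=0 top [ 0.559  -0.4655  0.    ]
   z=0 side [ 0.5598 -0.4267  0.    ]
lid_64 [ 5.517e-01  4.083e-01 -1.000e-04] res [ 0.08  0.19 -0.2  -0.07] area ratio [0.87, 1.06]
   z=0 top [0.5522 0.4085 0.    ]
   z=0 side [0.5509 0.4082 0.    ]
```

>>> {"name": "apply_moves", "arguments": {
  "plan": [
    [0.4,[0,0,-0.03],[0,0,0]],
    [0.4,[0,0,-0.03],[0,0,0]],
    [0.4,[0,0,-0.03],[0,0,0]],
    [0.4,[0,0,0],[0,0,0]],
    [0.4,[0,0,0],[0,0,0]]
  ]
}}

```text
t: 3.8
tcp_pos: [0.6304, -0.257, 0.0739]
orientation: [-3.082, -0.606, 0.001]
force: [0.7, -1.4, -0.2]
gripper_width: 0.0572
```

>>> {"name": "apply_moves", "arguments": {
  "plan": [
    [0.4,[0,0,-0.02],[0,0,0]],
    [0.4,[0,0,-0.012],[0,0,0]],
    [0.4,[0,0,0],[0,0,0]],
    [1,[0,0,0],[0,0,0]],
    [1,[0,0,0],[0,0,0]],
    [1,[0,0,0],[0,0,0]],
    [1,[0,0,0],[0,0,0]],
    [1,[0,0,0],[0,0,0]]
  ]
}}

```text
t: 4.6
tcp_pos: [0.6312, -0.2563, 0.0421]
orientation: [3.082, 0.608, 0.001]
force: [0.7, 0.4, 1.2]
gripper_width: 0.0236
```

>>> {"name": "apply_moves", "arguments": {
  "plan": [
    [1,[0,0,0.03],[0,0,0]],
    [1,[0,0,0.04],[0,0,0]],
    [1,[0,0,0.04],[0,0,0]],
    [1,[0,0.02,0.03],[0,0,0]],
    [1,[0,0.038,0],[0,0,0]],
    [1,[0,0.038,0],[0,0,0]],
    [1,[0,0.038,0],[0,0,0]],
    [1,[0,0.038,0],[0,0,0]],
    [1,[0,0.038,0],[0,0,0]],
    [1,[0,0.038,0],[0,0,0]],
    [1,[0,0.038,0],[0,0,0]],
    [1,[0,0.038,0],[0,0,0]],
    [1,[0,0.038,0],[0,0,0]],
    [1,[0,0.038,0],[0,0,0]],
    [1,[0,0.038,0],[0,0,0]],
    [1,[0,0.038,0],[0,0,0]],
    [1,[0.002,0.03,0],[0,0,0]],
    [1,[0,0.012,0],[0,0,0]],
    [1,[0,0,0],[0,0,0]],
    [1,[0,0,0],[0,0,0]]
  ]
}}

```text
t: 6.6
tcp_pos: [0.6329, 0.2609, 0.1814]
orientation: [3.081, 0.608, -0.001]
force: [-0.5, 0.7, -0.4]
gripper_width: 0.0233
```

```bash
cat > meas2.py <<'E'
import runpy
E
python3 meas.py | grep -A2 -E "jar_106"
python3 - <<'E'
from m import *
import cv2
s=robot.state();print(s["tcp_pos"],s["gripper_width"])
p=np.array(s["tcp_pos"])
a=viewer.camera("side"); print(proj("side",p[None])); 
u=proj("side",p[None])[0]; x,y=int(u[0]),int(u[1])
cv2.imwrite("pics/s1.png",cv2.resize(a[y-60:y+80,x-80:x+80],None,fx=4,fy=4,interpolation=cv2.INTER_CUBIC))
E
```

```text
jar_106 [ 0.5611 -0.4303 -0.0007] res [ 0.04  0.08 -0.13 -0.01] area ratio [1.03, 1.01]
   z=0 top [ 0.5613 -0.4299  0.    ]
   z=0 side [ 0.5602 -0.4295  0.    ]
[0.63314262 0.26077006 0.18177383] 0.023703365208930117
[[196.27099013 181.81510204]]
```

View pics/s1.png

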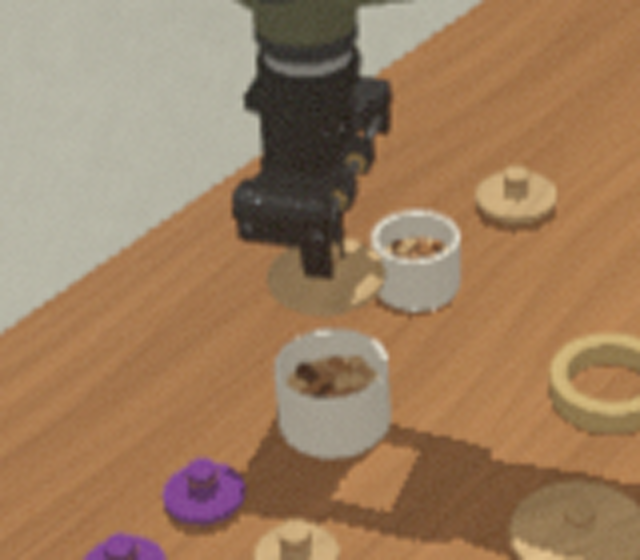

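The crop shows lid_92 held level (centre about (320,275)) above jar_92 (about (332,390)). I'm lowering it now.

>>> {"name": "apply_moves", "arguments": {
  "plan": [
    [1,[0,0.001,-0.03],[0,0,0]],
    [1,[0,0,-0.03],[0,0,0]],
    [1,[0,0,-0.005],[0,0,0]],
    [1,[0,0,-0.005],[0,0,0]],
    [1,[0,0,-0.005],[0,0,0]],
    [1,[0,0,-0.005],[0,0,0]],
    [1,[0,0,-0.004],[0,0,0]],
    [1,[0,0,0],[0,0,0]],
    [1,[0,0,0],[0,0,0]]
  ]
}}

```text
t: 7.85
tcp_pos: [0.6331, 0.2628, 0.098]
orientation: [-3.082, -0.608, -0.001]
force: [0.1, -0.2, -0.1]
gripper_width: 0.024
```

>>> {"name": "apply_moves", "arguments": {
  "plan": [
    [1,[0,0,-0.0015],[0,0,0]],
    [0.4,[0,0,0],[0,0,0]],
    [0.4,[0,0,0],[0,0,0]],
    [0.4,[0,0,0],[0,0,0]],
    [0.4,[0,0,0.01],[0,0,0]],
    [0.4,[0,0,0.02],[0,0,0]],
    [0.4,[0,0,0.03],[0,0,0]],
    [0.4,[-0.016,0.029,0],[0,0,0]],
    [0.4,[-0.017,0.029,0],[0,0,0]],
    [0.4,[-0.017,0.03,0],[0,0,0]],
    [0.4,[-0.016,0.03,0],[0,0,0]],
    [0.4,[-0.016,0.028,0],[0,0,0]],
    [0.4,[0,0,0],[0,0,0]],
    [0.4,[0,0,0],[0,0,0]]
  ]
}}

```text
t: 9.25
tcp_pos: [0.5509, 0.4093, 0.157]
orientation: [3.082, 0.611, 0.002]
force: [0.9, 0.3, 0.6]
gripper_width: 0.0571
```

Run:
```python
from m import *
s=robot.state();p=np.array(s["tcp_pos"]);print(p)
a=viewer.camera("side"); x,y=180,225
cv2.imwrite("pics/s2.png",cv2.resize(a[y-70:y+80,x-80:x+80],None,fx=4,fy=4,interpolation=cv2.INTER_CUBIC))
```

```text
[0.55090222 0.40927125 0.1569957 ]
```

View pics/s2.png

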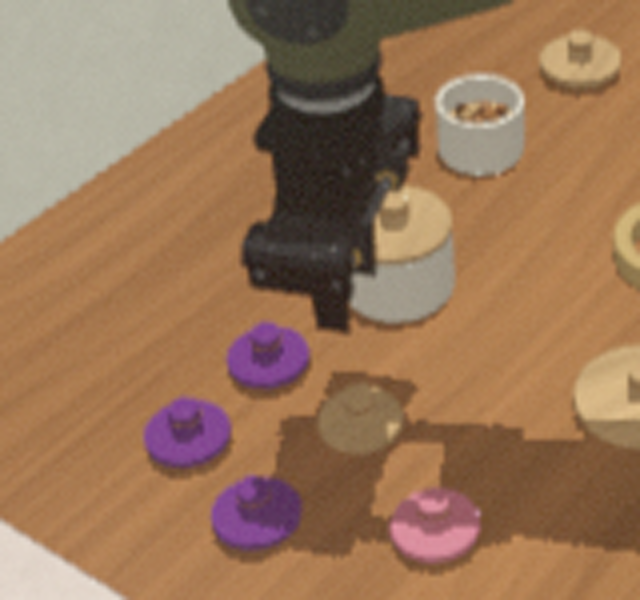

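lid_92 is seated flat on jar_92 at about (400,250) in the crop. The gripper is now over lid_64 at about (362,418).

>>> {"name": "apply_moves", "arguments": {
  "plan": [
    [0.4,[0,-0.001,-0.03],[0,0,0]],
    [0.4,[0,0,-0.03],[0,0,0]],
    [0.4,[0,0,-0.025],[0,0,0]],
    [0.4,[0,0,-0.02],[0,0,0]],
    [0.4,[0,0,-0.01],[0,0,0]],
    [0.4,[0,0,0],[0,0,0]],
    [0.4,[0,0,0],[0,0,0]],
    [1,[0,0,0],[0,0,0]],
    [1,[0,0,0],[0,0,0]],
    [1,[0,0,0],[0,0,0]],
    [1,[0,0,0],[0,0,0]],
    [1,[0,0,0],[0,0,0]]
  ]
}}

```text
t: 10.5
tcp_pos: [0.5511, 0.4079, 0.0415]
orientation: [-3.082, -0.609, -0.001]
force: [-0.3, -0.4, 0.5]
gripper_width: 0.0231
```

>>> {"name": "apply_moves", "arguments": {
  "plan": [
    [1,[0,0,0.03],[0,0,0]],
    [1,[0,0,0.04],[0,0,0]],
    [1,[0,0,0.04],[0,0,0]],
    [1,[0,-0.02,0.03],[0,0,0]],
    [1,[-0.007,-0.036,0],[0,0,0]],
    [1,[-0.007,-0.036,0],[0,0,0]],
    [1,[-0.007,-0.036,0],[0,0,0]],
    [1,[-0.007,-0.036,0],[0,0,0]],
    [1,[-0.007,-0.036,0],[0,0,0]],
    [1,[-0.007,-0.036,0],[0,0,0]],
    [1,[-0.007,-0.036,0],[0,0,0]],
    [1,[-0.007,-0.036,0],[0,0,0]],
    [1,[-0.007,-0.036,0],[0,0,0]],
    [1,[-0.007,-0.036,0],[0,0,0]],
    [1,[-0.007,-0.036,0],[0,0,0]],
    [1,[-0.007,-0.036,0],[0,0,0]],
    [1,[-0.001,-0.028,0],[0,0,0]],
    [1,[0,-0.01,0],[0,0,0]],
    [1,[0,0,0],[0,0,0]],
    [1,[0,0,0],[0,0,0]]
  ]
}}

```text
t: 12.5
tcp_pos: [0.466, -0.0816, 0.181]
orientation: [-3.081, -0.609, 0.0]
force: [-0.4, 0.2, -0.7]
gripper_width: 0.0235
```

>>> {"name": "apply_moves", "arguments": {
  "plan": [
    [1,[0,0,-0.03],[0,0,0]],
    [1,[0,0,-0.03],[0,0,0]],
    [1,[0,0,-0.015],[0,0,0]],
    [1,[0,0,-0.005],[0,0,0]],
    [1,[0,0,-0.005],[0,0,0]],
    [1,[0,0,-0.005],[0,0,0]],
    [1,[0,0,-0.005],[0,0,0]],
    [1,[0,0,-0.003],[0,0,0]],
    [1,[0,0,0],[0,0,0]],
    [1,[0,0,0],[0,0,0]]
  ]
}}

```text
t: 13.5
tcp_pos: [0.4661, -0.0823, 0.0834]
orientation: [3.082, 0.608, 0.001]
force: [-0.2, -0.2, 1.0]
gripper_width: 0.0234
```

>>> {"name": "apply_moves", "arguments": {
  "plan": [
    [1,[0,0,-0.0015],[0,0,0]],
    [0.4,[0,0,0],[0,0,0]],
    [0.4,[0,0,0],[0,0,0]],
    [0.4,[0,0,0],[0,0,0]],
    [0.4,[0,0,0.01],[0,0,0]],
    [0.4,[0,0,0.02],[0,0,0]],
    [0.4,[0,0,0.03],[0,0,0]],
    [0.4,[0.03,0.005,0],[0,0,0]],
    [0.4,[0.036,0,0],[0,0,0]],
    [0.4,[0.036,0,0],[0,0,0]],
    [0.4,[0.036,0,0],[0,0,0]],
    [0.4,[0.036,0,0],[0,0,0]],
    [0.4,[0.03,0,0],[0,0,0]],
    [0.4,[0.014,0,0],[0,0,0]],
    [0.4,[0,0,0],[0,0,0]],
    [0.4,[0,0,0],[0,0,0]]
  ]
}}

```text
t: 15.1
tcp_pos: [0.6837, -0.0773, 0.1419]
orientation: [-3.082, -0.609, 0.001]
force: [-0.4, -0.1, 0.3]
gripper_width: 0.0575
```

Run:
```python
from m import *
s=robot.state();p=np.array(s["tcp_pos"]);print(p)
a=viewer.camera("side"); x,y=270,175
cv2.imwrite("pics/s3.png",cv2.resize(a[y-75:y+75,x-80:x+80],None,fx=4,fy=4,interpolation=cv2.INTER_CUBIC))
```

```text
[ 0.68367681 -0.07725287  0.14185453]
```

View pics/s3.png

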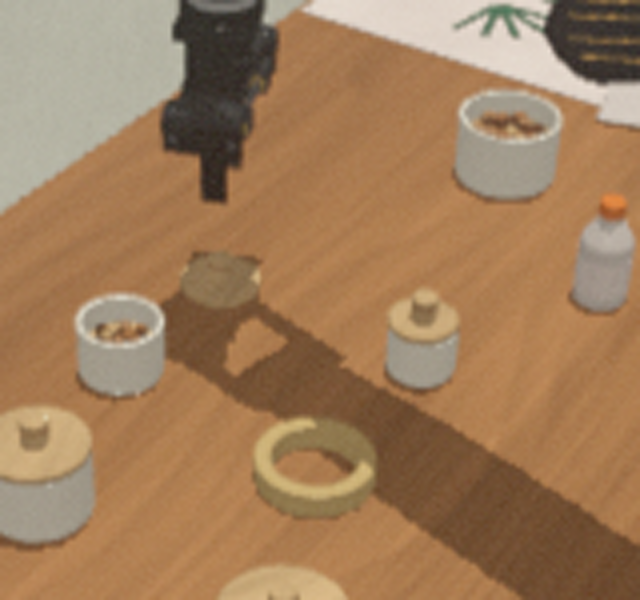

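lid_64 is seated on jar_64 at about (423,330) in the crop, and the gripper is over lid_78 at about (220,278).

>>> {"name": "apply_moves", "arguments": {
  "plan": [
    [0.4,[0,0,-0.03],[0,0,0]],
    [0.4,[0,0,-0.03],[0,0,0]],
    [0.4,[0,0,-0.025],[0,0,0]],
    [0.4,[0,0,-0.015],[0,0,0]],
    [0.4,[0,0,0],[0,0,0]],
    [0.4,[0,0,0],[0,0,0]],
    [1,[0,0,0],[0,0,0]],
    [1,[0,0,0],[0,0,0]],
    [1,[0,0,0],[0,0,0]],
    [1,[0,0,0],[0,0,0]],
    [1,[0,0,0],[0,0,0]]
  ]
}}

```text
t: 16.25
tcp_pos: [0.6841, -0.0773, 0.0419]
orientation: [3.082, 0.608, 0.001]
force: [-1.0, -0.4, 1.2]
gripper_width: 0.0236
```

>>> {"name": "apply_moves", "arguments": {
  "plan": [
    [1,[0,0,0.03],[0,0,0]],
    [1,[0,0,0.04],[0,0,0]],
    [1,[0,0,0.04],[0,0,0]],
    [1,[0.001,0.025,0],[0,0,0]],
    [1,[0.001,0.035,0],[0,0,0]],
    [1,[0.001,0.035,0],[0,0,0]],
    [1,[0.001,0.035,0],[0,0,0]],
    [1,[0.001,0.0235,0],[0,0,0]],
    [1,[0,0,0],[0,0,0]],
    [1,[0,0,-0.02],[0,0,0]],
    [1,[0,0,-0.01],[0,0,0]],
    [1,[0,0,0],[0,0,0]]
  ]
}}

```text
t: 17.45
tcp_pos: [0.6873, 0.0753, 0.1188]
orientation: [-3.082, -0.607, 0.008]
force: [-0.4, 0.3, -0.4]
gripper_width: 0.0237
```

>>> {"name": "apply_moves", "arguments": {
  "plan": [
    [1,[0,0,-0.008],[0,0,0]],
    [1,[0,0,-0.006],[0,0,0]],
    [1,[0,0,-0.006],[0,0,0]],
    [1,[0,0,-0.006],[0,0,0]],
    [1,[0,0,-0.005],[0,0,0]],
    [1,[0,0,0],[0,0,0]],
    [1,[0,0,0],[0,0,0]]
  ]
}}

```text
t: 18.15
tcp_pos: [0.689, 0.0763, 0.0906]
orientation: [-3.082, -0.609, 0.0]
force: [-0.5, 0.3, -0.3]
gripper_width: 0.0235
```

>>> {"name": "apply_moves", "arguments": {
  "plan": [
    [1,[0,0,-0.0015],[0,0,0]],
    [0.4,[0,0,0],[0,0,0]],
    [0.4,[0,0,0],[0,0,0]],
    [0.4,[0,0,0],[0,0,0]],
    [0.4,[0,0,0.01],[0,0,0]],
    [0.4,[0,0,0.02],[0,0,0]],
    [0.4,[0,0,0.03],[0,0,0]],
    [0.4,[-0.03,0.019,0],[0,0,0]],
    [0.4,[-0.03,0.019,0],[0,0,0]],
    [0.4,[-0.03,0.019,0],[0,0,0]],
    [0.4,[-0.03,0.019,0],[0,0,0]],
    [0.4,[-0.03,0.019,0],[0,0,0]],
    [0.4,[-0.03,0.019,0],[0,0,0]],
    [0.4,[-0.03,0.019,0],[0,0,0]],
    [0.4,[-0.03,0.019,0],[0,0,0]],
    [0.4,[-0.03,0.019,0],[0,0,0]],
    [0.4,[-0.03,0.019,0],[0,0,0]],
    [0.4,[0,0,0],[0,0,0]],
    [0.4,[0,0,0],[0,0,0]]
  ]
}}

```text
t: 20.05
tcp_pos: [0.3891, 0.2667, 0.1501]
orientation: [-3.081, -0.611, -0.003]
force: [-0.2, -0.0, -0.8]
gripper_width: 0.057
```

>>> {"name": "apply_moves", "arguments": {
  "plan": [
    [0.4,[0,0,-0.03],[0,0,0]],
    [0.4,[0,0,-0.03],[0,0,0]],
    [0.4,[0,0,-0.025],[0,0,0]],
    [0.4,[0,0,-0.015],[0,0,0]],
    [0.4,[0,0,-0.007],[0,0,0]],
    [0.4,[0,0,0],[0,0,0]],
    [0.4,[0,0,0],[0,0,0]],
    [1,[0,0,0],[0,0,0]],
    [1,[0,0,0],[0,0,0]],
    [1,[0,0,0],[0,0,0]],
    [1,[0,0,0],[0,0,0]],
    [1,[0,0,0],[0,0,0]]
  ]
}}

```text
t: 21.25
tcp_pos: [0.3891, 0.2663, 0.0424]
orientation: [3.082, 0.609, 0.001]
force: [-1.2, -0.4, 1.4]
gripper_width: 0.024
```

Run:
```python
from m import *
a=viewer.camera("side"); x,y=240,190
cv2.imwrite("pics/s4.png",cv2.resize(a[y-75:y+95,x-100:x+100],None,fx=3.5,fy=3.5,interpolation=cv2.INTER_CUBIC))
```

```text
(no output)
```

View pics/s4.png

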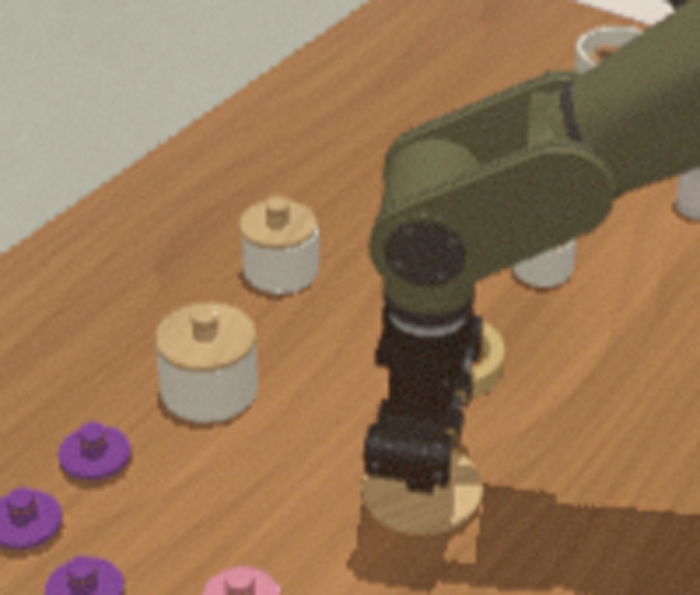

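lid_78 is seated at about (280,245) in the crop and lid_92 at about (207,360). lid_106 is gripped.

>>> {"name": "apply_moves", "arguments": {
  "plan": [
    [1,[0,0,0.03],[0,0,0]],
    [1,[0,0,0.04],[0,0,0]],
    [1,[0,0,0.04],[0,0,0]],
    [1,[0,-0.01,0.035],[0,0,0]],
    [1,[0.009,-0.03,0],[0,0,0]],
    [1,[0.009,-0.036,0],[0,0,0]],
    [1,[0.009,-0.036,0],[0,0,0]],
    [1,[0.009,-0.036,0],[0,0,0]],
    [1,[0.009,-0.036,0],[0,0,0]],
    [1,[0.009,-0.036,0],[0,0,0]],
    [1,[0.009,-0.036,0],[0,0,0]],
    [1,[0.009,-0.036,0],[0,0,0]],
    [1,[0.009,-0.036,0],[0,0,0]],
    [1,[0.009,-0.036,0],[0,0,0]],
    [1,[0.009,-0.036,0],[0,0,0]],
    [1,[0.009,-0.036,0],[0,0,0]],
    [1,[0.009,-0.036,0],[0,0,0]],
    [1,[0.009,-0.036,0],[0,0,0]],
    [1,[0.009,-0.036,0],[0,0,0]],
    [1,[0.009,-0.036,0],[0,0,0]]
  ]
}}

```text
t: 23.3
tcp_pos: [0.5329, -0.3151, 0.1865]
orientation: [-3.081, -0.608, 0.001]
force: [-0.2, 0.3, -0.0]
gripper_width: 0.0231
```

>>> {"name": "apply_moves", "arguments": {
  "plan": [
    [1,[0.009,-0.036,0],[0,0,0]],
    [1,[0.009,-0.036,0],[0,0,0]],
    [1,[0.009,-0.03,0],[0,0,0]],
    [1,[0.001,-0.014,0],[0,0,0]],
    [1,[0,0,0],[0,0,0]],
    [1,[0,0,0],[0,0,0]]
  ]
}}

```text
t: 23.9
tcp_pos: [0.5606, -0.4287, 0.1865]
orientation: [-3.08, -0.608, 0.001]
force: [-0.8, 0.6, -0.5]
gripper_width: 0.0235
```

>>> {"name": "apply_moves", "arguments": {
  "plan": [
    [1,[0,-0.001,-0.03],[0,0,0]],
    [1,[0,0,-0.025],[0,0,0]],
    [1,[0,0,-0.005],[0,0,0]],
    [1,[0,0,-0.005],[0,0,0]],
    [1,[0,0,-0.005],[0,0,0]],
    [1,[0,0,-0.005],[0,0,0]],
    [1,[0,0,-0.006],[0,0,0]],
    [1,[0,0,0],[0,0,0]],
    [1,[0,0,0],[0,0,0]]
  ]
}}

```text
t: 24.8
tcp_pos: [0.561, -0.4308, 0.1062]
orientation: [-3.082, -0.608, -0.0]
force: [0.8, -0.3, -0.9]
gripper_width: 0.0239
```

Next I'll release, rise and back off towards the start position.

>>> {"name": "apply_moves", "arguments": {
  "plan": [
    [1,[0,0,-0.002],[0,0,0]],
    [0.4,[0,0,0],[0,0,0]],
    [0.4,[0,0,0],[0,0,0]],
    [0.4,[0,0,0],[0,0,0]],
    [0.4,[0,0,0.01],[0,0,0]],
    [0.4,[0,0,0.02],[0,0,0]],
    [0.4,[0,0,0.03],[0,0,0]],
    [0.4,[0,0,0.03],[0,0,0]],
    [0.4,[-0.025,-0.015,0.02],[0,0,0]],
    [0.4,[-0.03,-0.015,0],[0,0,0]],
    [0.4,[-0.03,-0.015,0],[0,0,0]],
    [0.4,[-0.03,-0.015,0],[0,0,0]],
    [0.4,[-0.03,-0.015,0],[0,0,0]],
    [0.4,[-0.03,-0.015,0],[0,0,0]],
    [0.4,[-0.03,-0.015,0],[0,0,0]],
    [0.4,[-0.03,-0.015,0],[0,0,0]],
    [0.4,[-0.03,-0.015,0],[0,0,0]],
    [0.4,[0,0,0],[0,0,0]],
    [0.4,[0,0,0],[0,0,0]]
  ]
}}

```text
t: 26.7
tcp_pos: [0.2957, -0.5661, 0.2151]
orientation: [3.082, 0.606, 0.001]
force: [-0.6, 0.3, -0.5]
gripper_width: 0.057
```

Run:
```python
from m import *
for c in K:
    a=viewer.camera(c); b=a[90:290,60:500] if c=="top" else a[90:280,120:380]
    cv2.imwrite(f"pics/end_{c}.png",cv2.resize(b,(800,int(800*b.shape[0]/b.shape[1])),interpolation=cv2.INTER_CUBIC))
    for k in("lid_64","jar_64","tape_roll","glue_bottle"):
        print(c,k,[np.round(d["rect"]).astype(int).tolist() for d in viewer.spot_in(k,c)])
print(robot.state()["t"])
```

```text
top lid_64 [[173, 143, 201, 172], [240, 127, 264, 153], [109, 215, 130, 235], [91, 178, 112, 197], [414, 165, 450, 204], [135, 144, 158, 163], [298, 221, 306, 227]]
top jar_64 [[405, 172, 430, 208], [183, 159, 208, 175], [241, 149, 262, 158], [295, 221, 296, 219]]
top tape_roll [[226, 201, 263, 238]]
top glue_bottle [[364, 240, 389, 262]]
side lid_64 [[155, 275, 176, 293], [136, 258, 158, 270], [198, 276, 219, 297], [290, 172, 304, 186], [185, 204, 214, 225], [207, 170, 233, 183], [304, 119, 332, 133], [156, 236, 175, 252], [289, 181, 305, 199]]
side jar_64 [[206, 171, 228, 183], [306, 134, 330, 152], [186, 219, 216, 238], [207, 183, 231, 198], [288, 185, 302, 198]]
side tape_roll [[256, 204, 283, 232]]
side glue_bottle []
27.2
```

View pics/end_top.png

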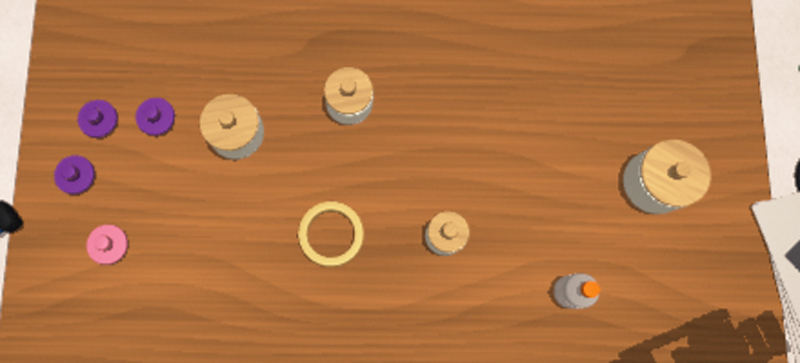

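View pics/end_side.png

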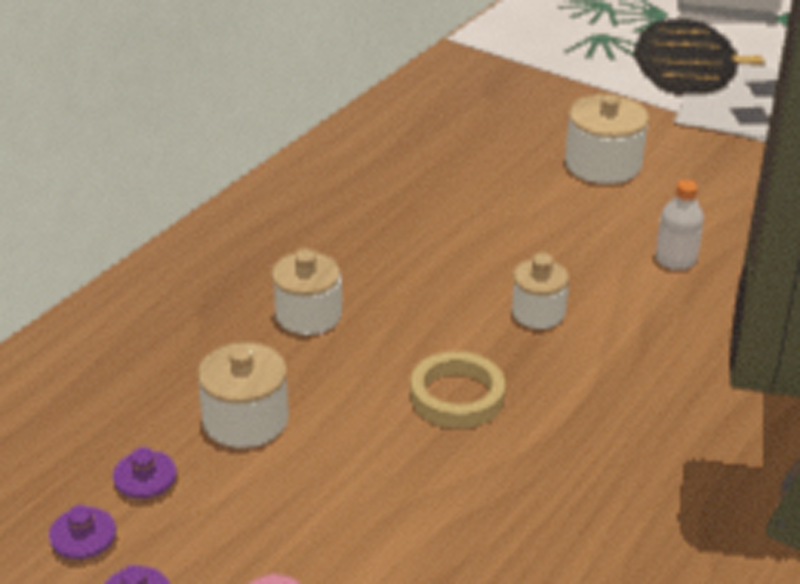

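All four lids lie flat and concentric on their jars, at (243,390), (307,290), (540,290) and (606,138) in the side crop. The tape roll and glue bottle haven't moved. I'm handing in.

```bash
python3 -c "
from bench import hand_in
print(hand_in())"
```

```text
the job is handed in; nothing more can be done
None
```

All four wooden lids are back on the jars of their own size, and I handed the job in at about 27 s of the 115 s allowed. I lifted each lid by its knob, lowered it to 0.5 mm or less above its seated height and let go. Forces read at the end of each move stayed under 2 N.

- **Lids and jars:** The last top and side pictures show every lid flat and centred on its rim, with the jars upright. This check was by eye; I did not re-measure the final lid heights.
- **Bystanders:** The tape roll was found within about 3 pixels of its original place in both views. The glue bottle was within 2 pixels in the top view. In the side view the detector missed the bottle both before and after, but the picture shows it standing.
- **Measurement disagreements:** The two views disagreed on lid_92 by about 7 mm, so I used the top view, and its grasp and fit went cleanly. jar_106 was missed once in the top view, then partly hidden by the arm. A third measurement agreed between the two views, and I used that one. That goes over the limit of two measurements per thing, because the script re-measured everything each time I ran it.

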